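# Swap the vent cap of a fragrance-oil canister for its stopper

### The job

Close the aluminium oil canister for storage: turn its vent cap anticlockwise to unlock it, lift it out and put it down in the white tray. Then take the stopper that fits the canister from the wooden rack, stand it in the neck and let go of it, and press it down from above until its collar sits fully home on the rim. Leave the other two stoppers in the rack, and do not knock or shift the bottle, the jar, the cup or the soap bar.

Things in the scene. Friction and masses are not known exactly. Their poses are not given: they have to be found in the camera images.
- canister: Fixed round aluminium canister, 100 mm across, 84 mm high; its open neck (58 mm outside) has its rim 120 mm above the bench. Origin: centre of its underside; z up. In the mouth two steel lips, 5 mm thick, narrow the bore from 44 to 34 mm, except at two opposite slots 50 degrees wide, centred on the canister's +x and -x, where the cap's lugs come out
- canister_rim (a point): centre of the canister's mouth, at the height of the rim (120 mm above the bench)
- seal (a joint): travel of a black rubber seal disc, 41 mm across, in the neck below the lips: 0 = its top 16 mm below the rim; grows downward, to 0.014 m. It slides stiffly (about 8 N) and stays where it is left. The stopper let go in the neck stands on it with its collar 12 mm above the rim; pressed home, it drives the disc to about 0.012
- vent_cap: Grey bayonet cap, 80 g, loose but locked in the neck at the start. Origin: centre of its stem's underside, z up. Stem 28 mm across, 12 mm long, with two lugs at its foot (40 mm tip to tip along the cap's x, 8 mm wide); disc 58 mm across, 8 mm thick, lying on the rim; bar grip along the cap's x, 50 long, 12 wide, 26 mm high (20 to 46 mm above the origin)
- vent_cap_grip (a point): on the cap's axis, in the bar grip, 35 mm above the cap's origin. At the start the cap stands 60 to 80 degrees clockwise (from above) of unlocked; turned anticlockwise until its bar lies along the canister's x (within about 10 degrees) it lifts straight out. A stop lies about 6 degrees beyond
- stopper: The cork stopper that fits the canister, the middle one of three in size, 50 g, loose, upright in the rack. Origin: centre of its underside, z up. Round: tapered plug 24 mm across at the foot and 31 mm at the top, 28 mm long; collar 48 mm across and 5 mm thick; cylindrical grip 22 mm across, from 33 to 61 mm above the origin
- stopper_collar (a point): on the stopper's axis, at the underside of its collar, 28 mm above its origin
- stopper_top (a point): centre of the top of the stopper's grip, 61 mm above its origin
- stopper_small: Smaller cork stopper, to be left in the rack: plug 16 to 21 mm, collar 34 mm, grip 16 mm across, same heights as the stopper. Origin: centre of its underside
- stopper_large: Larger cork stopper, to be left in the rack: plug 36 to 43 mm, collar 55 mm, grip 28 mm across, same heights as the stopper. Origin: centre of its underside
- rack: Fixed wooden block 240 (its x) x 72 x 25 mm with three through holes 48 mm across at -75, 0 and 75 mm along its x. The stoppers stand in them, feet on the bench, in any order. Origin: centre of its underside. Rack and tray may be on either side of the canister
- tray: Fixed white open tray 240 (its x) x 150 (its y) mm, walls 5 mm thick and 22 mm high, floor 5 mm above the bench. Origin: centre of its underside. The soap bar stands in its +x half; the -x half is free
- soap_bar: Loose layered soap bar, 80 (its x) x 28 x 62 mm, 130 g, standing in the tray. Origin: centre of its underside. Leave it alone
- bottle: Loose amber bottle, 52 mm across, 165 mm high, standing near the canister. Origin: centre of its underside. Leave it alone
- cup: Loose steel cup, 66 mm across, 75 mm high, standing near the canister. Origin: centre of its underside. Leave it alone
- jar: Loose white ceramic jar, 60 mm across, 125 mm high, standing on the bench just beyond the +x end of the rack. Origin: centre of its underside. Leave it alone
There are look-alikes about, which are no part of the job. Leave any blue look-alike of the stopper alone.

How it is judged (in metres and radians):
On the way, in this order (a step that is already met when the one before it is completed fails the run):
1. the vent cap is unlocked and lifted clear of the neck (z of vent_cap in the frame of canister above 0.13 m), for 0.1 s.
2. the stopper stands in the neck, let go, not yet pressed down (horizontal distance between stopper_collar and canister_rim below 0.008 m and z of stopper_collar in the frame of canister_rim below 0.016 m and angle between stopper's own z axis and vertical below 0.3 rad and value of joint seal below 0.006 m and contact force between the fingers and stopper below 0.1 N), for 0.2 s.
At the end, for the whole second after the job is handed in: The stopper is upright in the neck (within 5 degrees and 5 mm of the axis) with its collar on the rim within 3 mm; the vent cap lies in the tray, any way up; both at rest (horizontal distance between stopper_collar and canister_rim below 0.005 m and z of stopper_collar in the frame of canister_rim below 0.003 m and angle between stopper's own z axis and vertical below 0.08 rad and value of joint seal above 0.009 m and x of vent_cap in the frame of tray between -0.115 and 0.115 m and y of vent_cap in the frame of tray between -0.07 and 0.07 m and z of vent_cap in the frame of tray below 0.045 m and linear speed of each of vent_cap, stopper below 0.02 m/s); the robot touches nothing.
It fails at once if another stopper is taken or shifted by more than 30 mm (distance of any of stopper_small, stopper_large from where it was at the start of the episode above 0.03 m).
It fails at once if the bottle, the jar, the cup or the soap bar is shifted by more than 20 mm or knocked over (distance of any of bottle, cup, soap_bar, jar from where it was at the start of the episode above 0.02 m or angle between any of bottle, cup, soap_bar, jar's own z axis and vertical above 0.5 rad).
It also fails if it takes over 72 s, if anything falls off the work surface, if the arm or the gripper's body presses on something with over 40 N, if the wrist force passes 120 N, or if a joint passes its speed limit or range.

### The arm

A 6-joint arm with a two-finger parallel gripper is mounted at the origin on the work surface. World frame = base frame: x ahead of the robot, y to its left, z up, the work surface at z = 0. Lengths are in mm, angles in rad, forces in N, time in s.
With the tool pointing down it reaches from about 275 to 750 mm from the base axis. Payload 10.2 kg.
Tool frame: the origin (TCP) lies at the very end of the fingers, on their centre line; the grasp point (between the pads) lies 19 mm behind it; z points along the fingers, y is the direction in which the jaws open and shut (so a half turn about z gives the same grasp; the last joint's range is limited). The gripper opens to 85 mm and grips with 20 to 120 N. Pads are 22 mm wide; open, the fingers measure 114 mm over their backs; the gripper's body (76 mm by 85 mm) begins 54 mm behind the grasp point. The pads swing forward as they close: fully open they stand 13 mm farther back than shut.
Start: joints at [-1.514, 0.313, 1.498, -0, 1.331, -0.223], TCP at [144.973, -504.593, 231.294] pointing down, gripper open.
Joint ranges: [-2.94, 2.94], [-0.97, 2.17], [0.19, 2.56], [-1.23, 4.37], [0.02, 3.11], [-2.88, 2.88]. Speed limits (rad/s): [2.39, 2.39, 3.01, 3.14, 3.14, 3.14].

### API

Orientations are given as a unit quaternion [w, x, y, z].
In Python, from rig import sensors, imaging, ctrl gives the robot as it stands.
- The arm moves only by the shell command python3 -m creep 'ROWS' [FORCE]. ROWS is JSON, a list of rows, each an object with "grip": the finger opening in mm, from 0 to 85.4; "linear": the shift along the tool's x, y, z in mm, a list of three; "rot": the turn, a rotation vector about the tool's x, y, z in rad, a list of three. A call has 1 to 12 rows; each row shifts and turns the commanded pose from where the row before left it, along the tool's axes as they then stand; what a row does not reach is not made up. A row lasts 1/12 s, in which the tool goes at most 41.7 mm and 7.16 degrees, less where a joint would pass 70% of its speed; a pose out of reach is approached as far as the arm can. A call with a gripper value outside its range is refused whole. The fingers move at their own pace and stop on an object; FORCE is the grip in N (left out, the last holds). Time passes only in rows, so rows that do not move let the fingers close. It gives the time, the measured TCP pose, the force and the opening at its end, in the units of the state.
- sensors.sense(): the state, without advancing time (a new reading comes with each control period).
- imaging.capture(name): name is "scene" or "top" or "wrist"; returns (picture, depth): 384x512x3 uint8, red, green, blue; 384x512 float32, mm along the optical axis (not along the pixel's ray), 0 where there is no reading.
- imaging.camera_params(name): a dict with "intrinsics" (3x3 intrinsics, pixels), "k1" (the pictures are not rectified: a ray, as slopes to the right and down, at radius r is drawn at 1 + k1 r^2 times it, then the intrinsics apply), "R" (3x3) and "t" (3): a world point X has camera coordinates R X + t. Camera axes: x right, y down, z forward; pixel columns grow to the right and rows downward; lengths in mm; the calibration is good to about 2 mm. A picture is of the moment at which its call begins: read the wrist's pose just before it. camera_params takes no time and is no camera call; for the wrist camera it gives the pose at the moment of the call.
- ctrl.finish_job(): hands the job in, once; it reports no verdict.
The state is a dict: "time_s": time; "joints": joint angles; "dq": joint speeds; "tau": joint torques, N m; "eef_pos": TCP position; "ee_rot": TCP orientation; "force": force on the tool from outside, world axes, zero at the start; "wrist_torque": the same for the moment, N m; "grip_width": opening from 0.0 (shut) to 1.0 (fully open).
Only numpy, scipy, OpenCV 4.12 (cv2) and the standard library are available. Lean on these libraries where they do the work, as an engineer would, in place of code of your own. Each camera call takes 0.05 s, during which the arm holds its last target.

## Working session

There is one attempt and no reset: what is moved stays moved. The work goes in short steps, Python scripts to look and compute and a shell command to move; the robot and the scene stay as the last step left them, time stands still between calls to the robot, and variables do not carry over. Pictures are saved under pics/ and viewed, and the job is handed in when it is done.

```bash
ls; mkdir -p pics; python3 - <<'E'
from rig import sensors, imaging
import cv2
print(sensors.sense())
for n in ["scene","top"]:
    p,d=imaging.capture(n)
    cv2.imwrite(f"pics/{n}0.png",cv2.cvtColor(p,cv2.COLOR_RGB2BGR))
    import numpy as np
    np.savez(f"pics/{n}0.npz",p=p,d=d)
    c=imaging.camera_params(n); print(n,c)
E
```

```text
pics
{'time_s': 0.0, 'joints': array([-1.51444173e+00,  3.13464430e-01,  1.49844417e+00,  5.45575008e-05,
        1.33100060e+00, -2.23382968e-01]), 'dq': array([-2.45838553e-04, -1.09676512e-03,  1.07779229e-03, -7.78374704e-04,
       -5.99886816e-05, -7.08541493e-05]), 'tau': array([-2.80685606e-05, -4.12265289e+01, -2.59740472e+01, -1.53611377e-04,
        4.17015268e-03, -9.85819746e-07]), 'eef_pos': array([ 144.94972419, -504.32670998,  230.72502519]), 'ee_rot': array([-6.53772165e-04,  9.90234989e-01,  1.39406716e-01,  8.13131433e-05]), 'force': array([-0.57237963, -0.05283487,  0.45605463]), 'wrist_torque': array([-0.01297666,  0.01010718,  0.00621379]), 'grip_width': 1.000803367054411}
scene {'intrinsics': array([[462.18802226,   0.        , 248.83479373],
       [  0.        , 462.18802226, 194.28435175],
       [  0.        ,   0.        ,   1.        ]]), 'k1': 0.056880883258251434, 'R': array([[ 0.62361523,  0.78166431,  0.01024426],
       [ 0.56192927, -0.4391225 , -0.70100422],
       [-0.5434515 ,  0.44291346, -0.71308354]]), 't': array([-333.54968518, -217.86082552, 1632.93267266])}
top {'intrinsics': array([[475.93278465,   0.        , 243.54808711],
       [  0.        , 475.93278465, 185.82948999],
       [  0.        ,   0.        ,   1.        ]]), 'k1': -0.17047531909415334, 'R': array([[ 5.93189182e-04, -9.99938457e-01,  1.10783595e-02],
       [-9.94382297e-01, -1.76242746e-03, -1.05833555e-01],
       [ 1.05846566e-01, -1.09533453e-02, -9.94322145e-01]]), 't': array([ -41.38091797,  580.80075795, 1406.47980633])}
```

View pics/scene0.png

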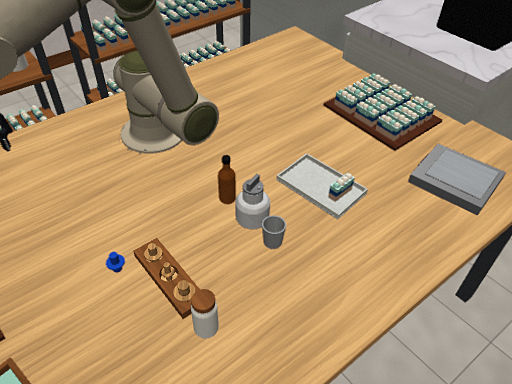

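View pics/top0.png

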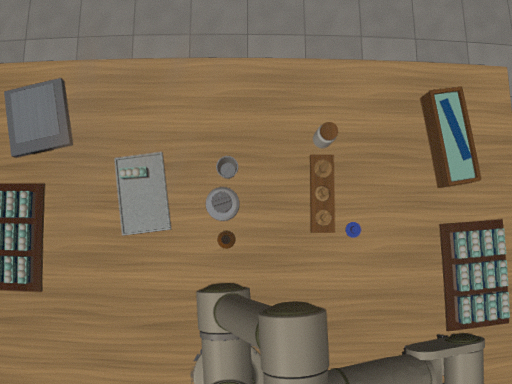

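The scene and top views agree. In the top view the tray is at about (143,194), the canister at (222,204) and the rack at (322,194). The bottle is at (226,240), the cup at (227,168), the jar at (326,134) and the blue decoy at (353,229). Next I'll zoom in and measure.

```bash
cat > h.py <<'E'
import numpy as np, cv2
from rig import sensors, imaging
def par(n): return imaging.camera_params(n)
def slopes(c,uv):
    K=c["intrinsics"]; uv=np.atleast_2d(np.asarray(uv,float))
    return cv2.undistortPoints(uv.reshape(-1,1,2),K,np.array([c["k1"],0,0,0.])).reshape(-1,2)
def ray(c,uv):
    s=slopes(c,uv); R,t=c["R"],c["t"]
    return -R.T@t, np.c_[s,np.ones(len(s))]@R
def plane(c,uv,z):
    o,d=ray(c,uv); return o+d*((z-o[2])/d[:,2])[:,None]
def deproj(c,uv,dep):
    o,d=ray(c,uv); return o+d*np.asarray(dep)[:,None]
def cloud(c,dm):
    v,u=np.mgrid[:dm.shape[0],:dm.shape[1]]
    return deproj(c,np.c_[u.ravel(),v.ravel()],dm.ravel()).reshape(*dm.shape,3)
def project(c,X):
    X=np.atleast_2d(X)@c["R"].T+c["t"]; s=X[:,:2]/X[:,2:]; r2=(s**2).sum(1,keepdims=True)
    s=s*(1+c["k1"]*r2); K=c["intrinsics"]; return s*[K[0,0],K[1,1]]+K[:2,2]
def save(name,p): cv2.imwrite(f"pics/{name}.png",cv2.cvtColor(p,cv2.COLOR_RGB2BGR))
E
python3 - <<'E'
from h import *
z=np.load("pics/top0.npz");p,d=z['p'],z['d']; c=par("top")
crop=p[110:260,100:370]; save("topz",cv2.resize(crop,None,fx=2.9,fy=2.9,interpolation=cv2.INTER_CUBIC))
C=cloud(c,d)
print("bench z", np.median(C[100:120,200:280,2]))
def rep(n,u0,u1,v0,v1,lo,hi):
    P=C[v0:v1,u0:u1].reshape(-1,3); m=(P[:,2]>lo)&(P[:,2]<hi); Q=P[m]
    (x,y),(w,h),a=cv2.minAreaRect(Q[:,:2].astype(np.float32)); print(n,len(Q),"mean",Q.mean(0).round(1),"rect",np.round([x,y,w,h,a],1),"z",np.percentile(Q[:,2],[5,50,95]).round(1))
rep("cap bar",200,245,180,225,140,200)
rep("cap disc",200,245,180,225,118,135)
rep("can shoulder",200,245,180,228,70,95)
rep("bottle",205,245,228,255,60,200)
rep("cup",210,245,150,184,60,100)
rep("rack",300,345,150,240,18,32)
rep("jar",310,345,115,150,110,140)
for v in (168,193,217): rep("stp%d"%v,308,338,v-12,v+12,50,75)
rep("tray",110,175,148,238,15,30); rep("soap",115,152,162,182,50,80)
E
```

```text
bench z 0.5237827871984564
cap bar 84 mean [526.5  23.1 153.7] rect [526.8  23.1  12.   48.8  18.8] z [147.7 153.7 158.3]
cap disc 240 mean [525.9  21.8 128.1] rect [526.3  23.6  56.2  53.6  89.9] z [123.2 128.2 132.9]
can shoulder 473 mean [524.2  20.7  78.4] rect [5.261e+02 2.280e+01 9.400e+01 9.370e+01 1.000e-01] z [71.3 78.8 85.5]
bottle 258 mean [421.4   9.8 124.8] rect [421.3  11.4  51.2  48.5   0. ] z [100.8 114.7 168.3]
cup 119 mean [637.7   9.7  73.4] rect [6.332e+02 1.010e+01 6.320e+01 6.200e+01 1.000e-01] z [64.5 74.1 79.9]
rack 1261 mean [ 554.6 -279.1   25.8] rect [ 561.  -280.8   71.6  239.6   89.9] z [20.8 25.9 30.9]
jar 268 mean [ 731.1 -284.6  124.5] rect [ 731.3 -285.9   52.7   49.9    1.1] z [118.5 124.8 129.2]
stp168 77 mean [ 635.8 -281.7   61. ] rect [ 636.2 -282.6   25.6   26.6   44.8] z [54.5 61.2 65.8]
stp193 27 mean [ 560.  -281.7   59.4] rect [ 559.6 -282.4   15.6   12.1   87.7] z [51.8 60.4 64. ]
stp217 48 mean [ 485.3 -280.8   60.5] rect [ 485.2 -280.7   19.7   18.    88.7] z [53.3 61.2 65.4]
tray 494 mean [564.2 273.8  21.5] rect [558.8 271.  241.1 150.1   6.9] z [16.1 21.7 26.9]
soap 239 mean [619.8 288.9  61.8] rect [621.6 291.4  29.   79.5   3.8] z [53.3 62.3 69.2]
```

View pics/topz.png

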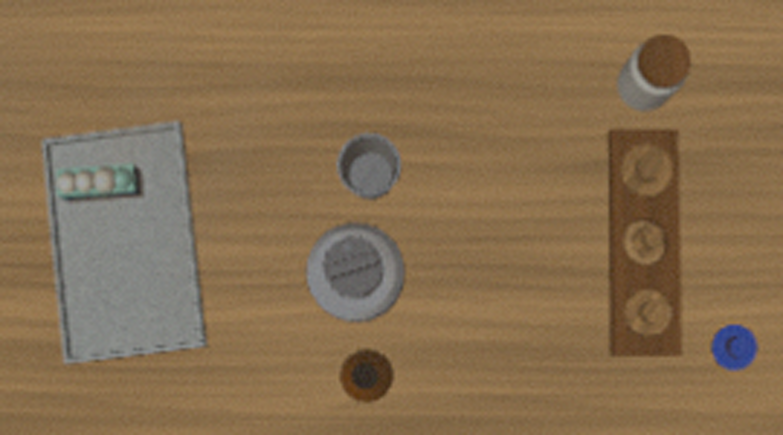

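The nearest stopper, at (485,-281), has a collar size between the other two, so it's the one to take. The blue decoy isn't in the rack. The bar lies at 109°, so unlocking should bring it near 180°, which is world x. Now I'll move above the canister.

```bash
python3 -m creep '[{"grip":85,"linear":[15,-12,0],"rot":[0,0,0]},{"grip":85,"linear":[30,-23.5,0],"rot":[0,0,0]},{"grip":85,"linear":[30,-23.5,0],"rot":[0,0,0]},{"grip":85,"linear":[30,-23.5,0],"rot":[0,0,0]},{"grip":85,"linear":[30,-23.5,0],"rot":[0,0,0]},{"grip":85,"linear":[30,-23.5,0],"rot":[0,0,0]},{"grip":85,"linear":[30,-23.5,0],"rot":[0,0,0]},{"grip":85,"linear":[30,-23.5,0],"rot":[0,0,0]},{"grip":85,"linear":[30,-23.5,0],"rot":[0,0,0]},{"grip":85,"linear":[30,-23.5,0],"rot":[0,0,0]},{"grip":85,"linear":[30,-23.5,0],"rot":[0,0,0]},{"grip":85,"linear":[30,-23.5,0],"rot":[0,0,0]}]' 40
cat >> h.py <<'E'
from scipy.spatial.transform import Rotation as Ro
def state():
    s=sensors.sense(); q=s["ee_rot"]; R=Ro.from_quat([q[1],q[2],q[3],q[0]]).as_matrix(); return s,R
def to(x,y,z,yaw=None):
    """tool-frame shift to TCP target, and the turn (deg, z-down levelled) for the jaw (tool y) at world angle yaw"""
    s,R=state(); p=s["eef_pos"]
    print("t",round(s["time_s"],2),"tcp",p.round(1),"toolx ang",np.degrees(np.arctan2(R[1,0],R[0,0])).round(2),"jaw ang",np.degrees(np.arctan2(R[1,1],R[0,1])).round(2),"tilt",R[:2,2].round(4),"F",s["force"].round(2),"T",s["wrist_torque"].round(3),"g",round(s["grip_width"],3),"q6",s["joints"][5].round(2))
    print("shift",(R.T@(np.array([x,y,z])-p)).round(1))
E
python3 -c "
from h import *
to(526,23,231)"
```

```text
time_s: 1.1
eef_pos: [402.5, -147.5, 231.3]
ee_rot: [-0.0, 0.99, 0.139, -0.0]
force: [0.5, -1.4, 0.4]
grip_width: 0.995
t 1.1 tcp [ 402.5 -147.5  231.3] toolx ang 16.03 jaw ang -73.97 tilt [-0.0001  0.    ] F [ 0.49 -1.41  0.41] T [-0.044 -0.009  0.016] g 0.995 q6 0.67
shift [ 165.8 -129.8    0.3]
```

```bash
python3 -m creep '[{"grip":85,"linear":[30,-23,-10],"rot":[0,0,0]},{"grip":85,"linear":[30,-23,-10],"rot":[0,0,0]},{"grip":85,"linear":[30,-23,-10],"rot":[0,0,0]},{"grip":85,"linear":[30,-23,-10],"rot":[0,0,0]},{"grip":85,"linear":[25,-20,-10],"rot":[0,0,0]},{"grip":85,"linear":[15,-12,0],"rot":[0,0,0]},{"grip":85,"linear":[6,-6,0],"rot":[0,0,0]},{"grip":85,"linear":[0,0,0],"rot":[0,0,-0.1]},{"grip":85,"linear":[0,0,0],"rot":[0,0,-0.12]},{"grip":85,"linear":[0,0,0],"rot":[0,0,-0.12]},{"grip":85,"linear":[0,0,0],"rot":[0,0,-0.12]},{"grip":85,"linear":[0,0,0],"rot":[0,0,-0.12]}]'
python3 - <<'E'
from h import *
to(526,23,231)
c=par("wrist"); p,d=imaging.capture("wrist"); save("w1",p); np.savez("pics/w1.npz",p=p,d=d,R=c["R"],t=c["t"])
print(project(c,[526,23,128]))
E
```

```text
time_s: 2.1
eef_pos: [524.9, 20.8, 280.7]
ee_rot: [-0.0, 0.908, 0.419, -0.001]
force: [-0.1, 0.5, 0.5]
grip_width: 0.995
t 2.1 tcp [524.9  20.8 280.7] toolx ang 49.56 jaw ang -40.44 tilt [-0.0014  0.    ] F [-0.12  0.48  0.54] T [-0.008  0.004 -0.006] g 0.995 q6 0.52
shift [ 2.4 -0.6 49.7]
[[250.85187708 171.92273452]]
```

View pics/w1.png

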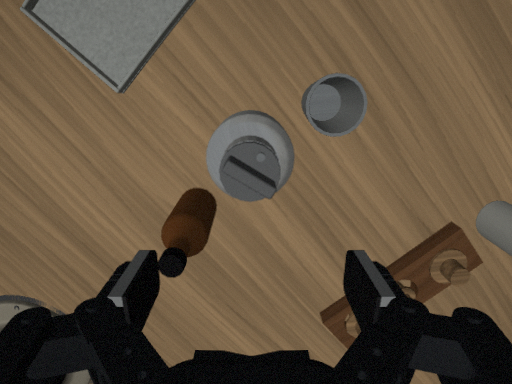

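The wrist view shows the cap disc at about (251,169), with the bar running from (228,160) to (276,188). The cup is at (334,104) and the bottle at (188,230). I'll refine the cap's position and angle from this image.

```bash
python3 - <<'E'
from h import *
z=np.load("pics/w1.npz");p,d=z['p'],z['d'];c=par("wrist");c["R"],c["t"]=z["R"],z["t"]
C=cloud(c,d)
def rep(n,u0,u1,v0,v1,lo,hi):
    P=C[v0:v1,u0:u1].reshape(-1,3); m=(P[:,2]>lo)&(P[:,2]<hi); Q=P[m]
    (x,y),(w,h),a=cv2.minAreaRect(Q[:,:2].astype(np.float32)); print(n,len(Q),"mean",Q.mean(0).round(1),"rect",np.round([x,y,w,h,a],1),"z",np.percentile(Q[:,2],[5,50,95]).round(1))
    q=Q[:,:2]-Q[:,:2].mean(0); w,v=np.linalg.eigh(q.T@q); print("   pca ang",np.degrees(np.arctan2(v[1,1],v[0,1])).round(1))
rep("bar",200,300,120,210,150,160)
rep("disc",200,300,120,210,125,131)
rep("shoulder",190,310,100,210,80,88)
rep("cup",295,375,65,145,70,80)
rep("rack",315,495,215,340,22,28)
P=C[100:215,195:310]
# circle fit of disc/shoulder outlines
for lo,hi in((125,131),(82,87)):
    m=((P[...,2]>lo)&(P[...,2]<hi)).astype(np.uint8)
    if lo==125: m=((P[...,2]>lo)).astype(np.uint8)
    cs,_=cv2.findContours(m,cv2.RETR_EXTERNAL,cv2.CHAIN_APPROX_NONE); k=max(cs,key=cv2.contourArea).reshape(-1,2)
    X=plane(c,k+[195,100],128 if lo==125 else 84)
    A=np.c_[2*X[:,:2],np.ones(len(X))]; s=np.linalg.lstsq(A,(X[:,:2]**2).sum(1),rcond=None)[0]; print(lo,s[:2],np.sqrt(s[2]+s[0]**2+s[1]**2))
save("w1z",cv2.resize(p[100:215,195:310],None,fx=5,fy=5,interpolation=cv2.INTER_CUBIC))
E
```

```text
bar 783 mean [525.7  24.2 154.4] rect [525.3  23.7  12.5  49.2  18.3] z [152.5 154.5 155.8]
   pca ang 108.2
disc 1740 mean [527.   25.7 128.8] rect [525.2  24.3  56.6  55.1   5.5] z [127.6 128.8 130. ]
   pca ang -166.0
shoulder 1187 mean [536.2  36.7  82.5] rect [507.6  34.6  71.5 122.4  69.8] z [80.2 82.4 85.2]
   pca ang 146.7
cup 864 mean [633.9   8.7  75. ] rect [631.9  10.2  65.5  64.1  10.2] z [71.4 75.4 76.9]
   pca ang 143.6
rack 2712 mean [ 588.3 -271.2   25.9] rect [ 580.5 -280.4   74.8  285.3   89.7] z [24.  26.  27.3]
   pca ang 177.2
125 [525.24756142  23.07676179] 28.289761852899126
82 [525.2191171   23.08703796] 33.493930468376035
```

View pics/w1z.png

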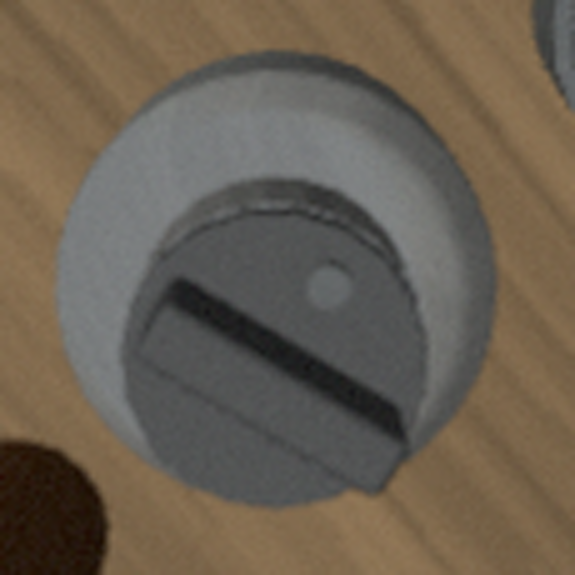

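```bash
python3 -m creep '[{"grip":50,"linear":[0,0,5],"rot":[0,0,-0.115]},{"grip":50,"linear":[0,0,10],"rot":[0,0,-0.115]},{"grip":50,"linear":[0,0,10],"rot":[0,0,-0.115]},{"grip":50,"linear":[0,0,10],"rot":[0,0,-0.115]},{"grip":50,"linear":[0,0,10],"rot":[0,0,-0.115]},{"grip":50,"linear":[0,0,10],"rot":[0,0,-0.115]},{"grip":50,"linear":[0,0,10],"rot":[0,0,-0.115]},{"grip":50,"linear":[0,0,10],"rot":[0,0,-0.115]},{"grip":50,"linear":[0,0,10],"rot":[0,0,-0.105]},{"grip":50,"linear":[0,0,0],"rot":[0,0,0]}]'
python3 - <<'E'
from h import *
to(525.3,23.7,131.5)
E
```

```text
time_s: 2.98
eef_pos: [524.2, 21.0, 194.2]
ee_rot: [-0.002, 0.588, 0.809, -0.001]
force: [0.2, 0.4, -1.2]
grip_width: 0.584
t 2.98 tcp [524.2  21.  194.2] toolx ang 108.01 jaw ang 18.01 tilt [-0.0041  0.0006] F [ 0.19  0.36 -1.16] T [-0.034  0.018  0.029] g 0.584 q6 -0.5
shift [ 2.1  2.1 62.7]
```

```bash
python3 -m creep '[{"grip":45,"linear":[1,1,7],"rot":[0,0,0]},{"grip":45,"linear":[1.1,1.1,10],"rot":[0,0,0]},{"grip":45,"linear":[0,0,12],"rot":[0,0,0]},{"grip":45,"linear":[0,0,12],"rot":[0,0,0]},{"grip":45,"linear":[0,0,11],"rot":[0,0,0]},{"grip":45,"linear":[0,0,7],"rot":[0,0,0]},{"grip":45,"linear":[0,0,3.5],"rot":[0,0,0]},{"grip":45,"linear":[0,0,0],"rot":[0,0,0]}]'
python3 - <<'E'
from h import *
to(525.3,23.7,131.5)
E
```

```text
time_s: 3.65
eef_pos: [526.6, 24.1, 133.2]
ee_rot: [-0.0, 0.588, 0.809, -0.0]
force: [0.1, 0.3, 0.3]
grip_width: 0.524
t 3.65 tcp [526.6  24.1 133.2] toolx ang 107.92 jaw ang 17.92 tilt [-0.001   0.0002] F [0.06 0.27 0.32] T [ 0.018  0.006 -0.035] g 0.524 q6 -0.49
shift [ 0.  -1.4  1.7]
```

```bash
python3 -m creep '[{"grip":30,"linear":[0,0,0],"rot":[0,0,0]},{"grip":20,"linear":[0,-0.5,1],"rot":[0,0,0]},{"grip":5,"linear":[0,0,0],"rot":[0,0,0]},{"grip":5,"linear":[0,0,0],"rot":[0,0,0]},{"grip":5,"linear":[0,0,0],"rot":[0,0,0]},{"grip":5,"linear":[0,0,0],"rot":[0,0,0]},{"grip":5,"linear":[0,0,0],"rot":[0,0,0]},{"grip":5,"linear":[0,0,0],"rot":[0,0,0]},{"grip":5,"linear":[0,0,0],"rot":[0,0,0]},{"grip":5,"linear":[0,0,0],"rot":[0,0,0]}]' 40
python3 - <<'E'
from h import *
to(525.3,23.7,131.5)
E
```

```text
time_s: 4.48
eef_pos: [526.6, 23.9, 133.3]
ee_rot: [0.0, 0.588, 0.809, 0.0]
force: [-0.7, -0.0, 6.5]
grip_width: 0.133
t 4.48 tcp [526.6  23.9 133.3] toolx ang 107.99 jaw ang 17.99 tilt [ 0.0009 -0.0002] F [-0.73 -0.    6.45] T [ 0.015  0.172 -0.008] g 0.133 q6 -0.49
shift [ 0.2 -1.3  1.8]
```

The opening reads 11.4 mm, so the bar is gripped. Next I'll turn it anticlockwise and watch the torque.

```bash
python3 -m creep '[{"grip":5,"linear":[0,0,-0.8],"rot":[0,0,0]},{"grip":5,"linear":[0,0,0],"rot":[0,0,-0.05]},{"grip":5,"linear":[0,0,0],"rot":[0,0,-0.08]},{"grip":5,"linear":[0,0,0],"rot":[0,0,-0.08]},{"grip":5,"linear":[0,0,0],"rot":[0,0,-0.08]},{"grip":5,"linear":[0,0,0],"rot":[0,0,-0.08]},{"grip":5,"linear":[0,0,0],"rot":[0,0,-0.08]},{"grip":5,"linear":[0,0,0],"rot":[0,0,-0.08]}]' 60
python3 - <<'E'
from h import *
to(525.3,23.7,131.5)
E
```

```text
time_s: 5.15
eef_pos: [526.3, 23.9, 133.4]
ee_rot: [-0.0, 0.354, 0.935, -0.0]
force: [-0.5, -0.2, -0.1]
grip_width: 0.125
t 5.15 tcp [526.3  23.9 133.4] toolx ang 138.58 jaw ang 48.58 tilt [-0.0004 -0.0001] F [-0.46 -0.24 -0.13] T [-0.068 -0.057 -0.055] g 0.125 q6 -1.03
shift [ 0.6 -0.8  1.9]
```

```bash
python3 -m creep '[{"grip":5,"linear":[0,0,0],"rot":[0,0,-0.08]},{"grip":5,"linear":[0,0,0],"rot":[0,0,-0.08]},{"grip":5,"linear":[0,0,0],"rot":[0,0,-0.08]},{"grip":5,"linear":[0,0,0],"rot":[0,0,-0.08]},{"grip":5,"linear":[0,0,0],"rot":[0,0,-0.08]},{"grip":5,"linear":[0,0,0],"rot":[0,0,-0.05]},{"grip":5,"linear":[0,0,0],"rot":[0,0,0]}]' 60
python3 - <<'E'
from h import *
to(525.3,23.7,131.5)
E
```

```text
time_s: 5.73
eef_pos: [526.2, 23.9, 133.4]
ee_rot: [-0.0, 0.137, 0.991, -0.0]
force: [0.3, -0.0, -0.1]
grip_width: 0.124
t 5.73 tcp [526.2  23.9 133.4] toolx ang 164.24 jaw ang 74.24 tilt [-0.0006  0.    ] F [ 0.28 -0.01 -0.13] T [-0.056  0.048  0.008] g 0.124 q6 -1.47
shift [ 0.8 -0.4  1.9]
```

```bash
for i in 1 2; do python3 -m creep '[{"grip":5,"linear":[0,0,0],"rot":[0,0,-0.035]},{"grip":5,"linear":[0,0,0],"rot":[0,0,-0.035]},{"grip":5,"linear":[0,0,0],"rot":[0,0,-0.035]},{"grip":5,"linear":[0,0,0],"rot":[0,0,0]}]' >/dev/null
python3 - <<'E'
from h import *
to(525.3,23.7,131.5)
E
done
```

```text
t 6.07 tcp [526.2  23.9 133.4] toolx ang 170.13 jaw ang 80.13 tilt [-0.0007 -0.    ] F [-1.44 -0.63  0.32] T [-0.063  0.115  0.009] g 0.124 q6 -1.58
shift [ 0.8 -0.4  1.9]
t 6.4 tcp [526.2  23.9 133.4] toolx ang 176.12 jaw ang 86.12 tilt [-0.0006  0.0001] F [-1.09 -0.17  0.32] T [-0.069  0.074 -0.009] g 0.128 q6 -1.68
shift [ 0.9 -0.3  1.9]
```

```bash
for i in 1 2 ; do python3 -m creep '[{"grip":5,"linear":[0,0,0],"rot":[0,0,-0.035]},{"grip":5,"linear":[0,0,0],"rot":[0,0,-0.035]},{"grip":5,"linear":[0,0,0],"rot":[0,0,0]}]' >/dev/null
python3 - <<'E'
from h import *
to(525.3,23.7,131.5)
E
done
```

```text
t 6.65 tcp [526.2  23.9 133.4] toolx ang -179.89 jaw ang 90.11 tilt [-0.0007 -0.    ] F [-0.83 -0.49 -0.31] T [-0.199  0.215 -0.   ] g 0.125 q6 -1.75
shift [ 0.9 -0.2  1.9]
t 6.9 tcp [526.1  23.9 133.4] toolx ang -175.89 jaw ang 94.11 tilt [-0.0008 -0.0001] F [-1.84 -0.99 -0.58] T [-0.187  0.293 -0.027] g 0.124 q6 -1.82
shift [ 0.8 -0.1  1.9]
```

```bash
for i in 1 2 ; do python3 -m creep '[{"grip":5,"linear":[0,0,0],"rot":[0,0,-0.035]},{"grip":5,"linear":[0,0,0],"rot":[0,0,-0.02]},{"grip":5,"linear":[0,0,0],"rot":[0,0,0]}]' >/dev/null
python3 - <<'E'
from h import *
to(525.3,23.7,131.5)
E
done
```

```text
t 7.15 tcp [526.2  23.6 133.5] toolx ang -172.73 jaw ang 97.27 tilt [-0.0005 -0.0006] F [-1.63 -4.14 -0.66] T [-0.744  0.327 -0.122] g 0.127 q6 -1.87
shift [0.9 0.2 2. ]
t 7.4 tcp [526.5  23.1 133.5] toolx ang -169.57 jaw ang 100.43 tilt [ 0.0003 -0.0015] F [-0.37 -6.13 -1.75] T [-1.287  0.032  0.003] g 0.122 q6 -1.93
shift [1.1 0.8 2. ]
```

Lateral force starts building at around 96–97°, which is the stop. I'll back off about 7° and try a gentle lift.

```bash
python3 -m creep '[{"grip":5,"linear":[0,0,0],"rot":[0,0,0.05]},{"grip":5,"linear":[0,0,0],"rot":[0,0,0.05]},{"grip":5,"linear":[0,0,0],"rot":[0,0,0.03]},{"grip":5,"linear":[0,0,-1],"rot":[0,0,0]},{"grip":5,"linear":[0,0,-2],"rot":[0,0,0]},{"grip":5,"linear":[0,0,-2],"rot":[0,0,0]}]' >/dev/null
python3 - <<'E'
from h import *
to(525.3,23.7,131.5)
E
```

```text
t 7.9 tcp [526.1  24.1 138.6] toolx ang -176.94 jaw ang 93.06 tilt [-0.0008  0.0003] F [-1.9  -1.13 -2.2 ] T [-0.141  0.381  0.027] g 0.121 q6 -1.8
shift [ 0.8 -0.3  7.1]
```

```bash
python3 -m creep '[{"grip":5,"linear":[0,0,-4],"rot":[0,0,0]},{"grip":5,"linear":[0,0,-5],"rot":[0,0,0]},{"grip":5,"linear":[0,0,-6],"rot":[0,0,0]}]' >/dev/null
python3 -c "
from h import *
to(525.3,23.7,131.5)"
python3 -m creep '[{"grip":5,"linear":[0,0,-8],"rot":[0,0,0]},{"grip":5,"linear":[0,0,-10],"rot":[0,0,0]},{"grip":5,"linear":[0,0,-12],"rot":[0,0,0]},{"grip":5,"linear":[0,0,-12],"rot":[0,0,0]},{"grip":5,"linear":[0,0,-12],"rot":[0,0,0]},{"grip":5,"linear":[0,0,-12],"rot":[0,0,0]},{"grip":5,"linear":[0,0,-5],"rot":[0,0,0]},{"grip":5,"linear":[0,0,0],"rot":[0,0,0]}]' >/dev/null
python3 - <<'E'
from h import *
c=par("wrist"); p,d=imaging.capture("wrist"); save("w2",p); np.savez("pics/w2.npz",p=p,d=d,R=c["R"],t=c["t"])
z=np.load("pics/top0.npz");ct=par("top");P=cloud(ct,z["d"])[148:238,110:175].reshape(-1,3)
Q=P[(P[:,2]>15)&(P[:,2]<30)][:,:2].astype(np.float32); r=cv2.minAreaRect(Q);print(r,cv2.boxPoints(r))
to(525,23,220)
E
```

```text
t 8.15 tcp [526.7  24.  154.3] toolx ang -176.95 jaw ang 93.05 tilt [0.001 0.   ] F [-0.19 -0.02 -0.15] T [ 0.023 -0.012  0.068] g 0.124 q6 -1.8
shift [ 1.4 -0.2 22.8]
((558.7677612304688, 270.95361328125), (241.07473754882812, 150.10897827148438), 6.910691738128662) [[430.0754  330.95953]
 [448.1368  181.94109]
 [687.4601  210.9477 ]
 [669.3987  359.96613]]
t 8.87 tcp [526.5  23.9 225.1] toolx ang -176.95 jaw ang 93.05 tilt [ 0.0012 -0.0002] F [ 1.14  0.55 -1.35] T [ 0.027  0.001 -0.04 ] g 0.124 q6 -1.8
shift [ 1.6 -0.8  5.1]
```

View pics/w2.png

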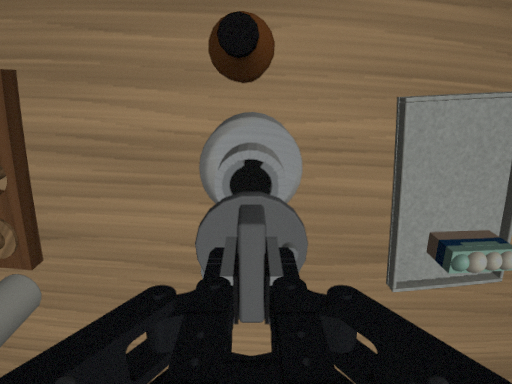

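The cap is held clear of the neck and the mouth is open at (251,182). The tray is on the right and its free half is empty. Now I'll carry the cap over to it.

```bash
python3 -c "
from h import *
to(499,264,120)"
python3 -m creep '[{"grip":5,"linear":[1,12,0],"rot":[0,0,0]},{"grip":5,"linear":[1,24,0],"rot":[0,0,0]},{"grip":5,"linear":[1,28,0],"rot":[0,0,0]},{"grip":5,"linear":[1,28,0],"rot":[0,0,0]},{"grip":5,"linear":[1,28,4],"rot":[0,0,0]},{"grip":5,"linear":[1,28,10],"rot":[0,0,0]},{"grip":5,"linear":[1,28,15],"rot":[0,0,0]},{"grip":5,"linear":[1,28,15],"rot":[0,0,0]},{"grip":5,"linear":[2,24,15],"rot":[0,0,0]},{"grip":5,"linear":[2,12,15],"rot":[0,0,0]},{"grip":5,"linear":[1,0,8],"rot":[0,0,0]},{"grip":5,"linear":[0,0,0],"rot":[0,0,0]}]' >/dev/null
python3 -c "
from h import *
to(499,264,32)"
```

```text
t 8.87 tcp [526.5  23.9 225.1] toolx ang -176.95 jaw ang 93.05 tilt [ 0.0012 -0.0002] F [ 1.14  0.55 -1.35] T [ 0.027  0.001 -0.04 ] g 0.124 q6 -1.8
shift [ 14.9 241.2 105.1]
t 9.87 tcp [499.  263.2 140.3] toolx ang -176.87 jaw ang 93.13 tilt [-0.0044 -0.0013] F [-0.35 -0.46 -0.15] T [0.028 0.026 0.015] g 0.126 q6 -1.35
shift [ -0.5   0.9 108.3]
```

```bash
python3 -m creep '[{"grip":5,"linear":[0,0,8],"rot":[0,0,0]},{"grip":5,"linear":[0,0,15],"rot":[0,0,0]},{"grip":5,"linear":[0,0,18],"rot":[0,0,0]},{"grip":5,"linear":[0,0,18],"rot":[0,0,0]},{"grip":5,"linear":[0,0,18],"rot":[0,0,0]},{"grip":5,"linear":[0,0,12],"rot":[0,0,0]},{"grip":5,"linear":[0,0,8],"rot":[0,0,0]},{"grip":5,"linear":[0,0,5],"rot":[0,0,0]},{"grip":5,"linear":[0,0,2],"rot":[0,0,0]},{"grip":5,"linear":[0,0,0],"rot":[0,0,0]}]' >/dev/null
python3 -c "
from h import *
to(499,264,32)"
```

```text
t 10.7 tcp [501.  262.7  38.9] toolx ang -176.98 jaw ang 93.02 tilt [0.0005 0.0001] F [ 0.28  0.72 -0.4 ] T [ 0.006 -0.02  -0.038] g 0.124 q6 -1.35
shift [1.9 1.4 6.9]
```

```bash
python3 -m creep '[{"grip":5,"linear":[0,0,3],"rot":[0,0,0]},{"grip":5,"linear":[0,0,2],"rot":[0,0,0]},{"grip":5,"linear":[0,0,1.5],"rot":[0,0,0]},{"grip":5,"linear":[0,0,0.5],"rot":[0,0,0]},{"grip":5,"linear":[0,0,0],"rot":[0,0,0]}]' >/dev/null
python3 -c "
from h import *
to(499,264,32)"
```

```text
t 11.12 tcp [500.6 262.9  31.6] toolx ang -176.95 jaw ang 93.05 tilt [-0. -0.] F [ 0.18  0.79 -0.61] T [ 0.008 -0.053 -0.007] g 0.127 q6 -1.35
shift [ 1.5  1.2 -0.4]
```

```bash
python3 -m creep '[{"grip":5,"linear":[0,0,1],"rot":[0,0,0]},{"grip":5,"linear":[0,0,0],"rot":[0,0,0]},{"grip":5,"linear":[0,0,0.5],"rot":[0,0,0]},{"grip":5,"linear":[0,0,0],"rot":[0,0,0]}]' >/dev/null
python3 -c "
from h import *
to(499,264,32)"
```

```text
t 11.45 tcp [500.7 262.9  30.4] toolx ang -176.95 jaw ang 93.05 tilt [0.0002 0.    ] F [-2.2  -1.03  2.62] T [-0.084  0.259  0.007] g 0.128 q6 -1.35
shift [ 1.6  1.2 -1.6]
```

The cap has touched the tray floor (2.6 N). I'll release and lift away.

```bash
python3 -m creep '[{"grip":40,"linear":[0,0,0],"rot":[0,0,0]},{"grip":40,"linear":[0,0,0],"rot":[0,0,0]},{"grip":40,"linear":[0,0,0],"rot":[0,0,0]},{"grip":40,"linear":[0,0,-3],"rot":[0,0,0]},{"grip":40,"linear":[0,0,-10],"rot":[0,0,0]},{"grip":40,"linear":[0,0,-20],"rot":[0,0,0]},{"grip":50,"linear":[0,0,-30],"rot":[0,0,0]},{"grip":50,"linear":[0,0,-35],"rot":[0,0,0]},{"grip":50,"linear":[0,0,-35],"rot":[0,0,0]},{"grip":50,"linear":[0,0,-30],"rot":[0,0,0]},{"grip":50,"linear":[0,0,-20],"rot":[0,0,0]},{"grip":50,"linear":[0,0,-5],"rot":[0,0,0]}]' >/dev/null
python3 - <<'E'
from h import *
c=par("wrist"); p,d=imaging.capture("wrist"); save("w3",p)
to(485,-281,250)
E
```

```text
t 12.5 tcp [501.4 263.2 221.3] toolx ang -176.95 jaw ang 93.05 tilt [0.0051 0.0014] F [-0.32 -0.58  0.37] T [ 0.013  0.026 -0.054] g 0.585 q6 -1.35
shift [  45.2 -542.5  -29.6]
```

View pics/w3.png

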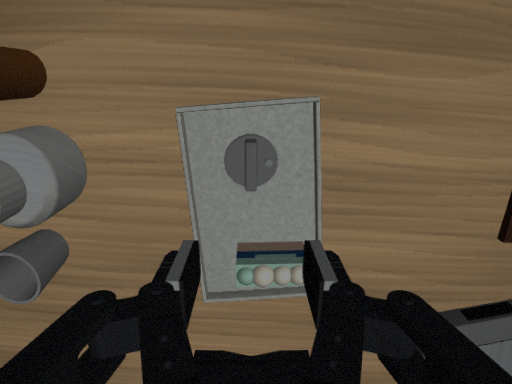

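The cap is lying flat in the free half of the tray, at (251,160), and the soap hasn't moved. Now across to the rack.

```bash
python3 -m creep '[{"grip":50,"linear":[1,-12,-4],"rot":[0,0,0]},{"grip":50,"linear":[2,-24,-4],"rot":[0,0,0]},{"grip":50,"linear":[2,-32,-4],"rot":[0,0,0]},{"grip":50,"linear":[2,-32,-4],"rot":[0,0,0]},{"grip":50,"linear":[2,-32,-4],"rot":[0,0,0]},{"grip":50,"linear":[3,-32,-4],"rot":[0,0,0]},{"grip":50,"linear":[3,-32,-4],"rot":[0,0,0]},{"grip":50,"linear":[3,-32,0],"rot":[0,0,0]},{"grip":50,"linear":[3,-32,0],"rot":[0,0,0]},{"grip":50,"linear":[3,-32,0],"rot":[0,0,0]},{"grip":50,"linear":[3,-32,0],"rot":[0,0,0]},{"grip":50,"linear":[3,-32,0],"rot":[0,0,0]}]' >/dev/null
python3 -c "
from h import *
to(485,-281,250)"
python3 -m creep '[{"grip":50,"linear":[2,-32,0],"rot":[0,0,0]},{"grip":50,"linear":[2,-32,0],"rot":[0,0,0]},{"grip":50,"linear":[2,-32,0],"rot":[0,0,0]},{"grip":50,"linear":[2,-32,0],"rot":[0,0,0]},{"grip":50,"linear":[2,-28,0],"rot":[0,0,0]},{"grip":50,"linear":[2,-18,0],"rot":[0,0,0]},{"grip":50,"linear":[2,-8,0],"rot":[0,0,0]},{"grip":50,"linear":[0,0,0],"rot":[0,0,0]}]' >/dev/null
python3 -c "
from h import *
to(485,-281,250)
c=par('wrist'); p,d=imaging.capture('wrist'); save('w4',p); np.savez('pics/w4.npz',p=p,d=d,R=c['R'],t=c['t'])
C=cloud(c,d); print(project(c,[485,-281,61]))
"
```

```text
t 13.5 tcp [488.2 -96.1 244.6] toolx ang -176.97 jaw ang 93.03 tilt [-0.0028  0.0011] F [0.46 0.34 0.01] T [ 0.011 -0.001  0.044] g 0.584 q6 -2.05
shift [  13.  -184.5   -5.5]
t 14.17 tcp [ 484.1 -277.9  244.6] toolx ang -177.08 jaw ang 92.92 tilt [-0.0022  0.0017] F [0.73 0.29 0.21] T [-0.049 -0.028 -0.008] g 0.586 q6 -2.35
shift [-0.7 -3.1 -5.4]
[[247.37010583 167.27669942]]
```

View pics/w4.png

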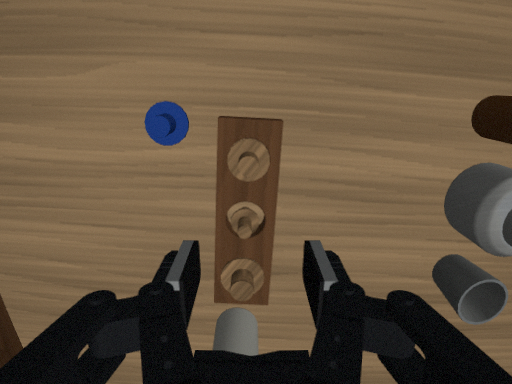

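The rack is centred at (248,210), with stoppers at (249,159), (245,220) and (242,280). I'll check their sizes carefully before taking one.

```bash
python3 - <<'E'
from h import *
z=np.load("pics/w4.npz");p,d=z['p'],z['d'];c=par("wrist");c["R"],c["t"]=z["R"],z["t"]
C=cloud(c,d)
for v0,v1 in((135,185),(195,245),(250,303)):
  P=C[v0:v1,215:282].reshape(-1,3)
  for lo,hi in((57,66),(29.5,37)):
    Q=P[(P[:,2]>lo)&(P[:,2]<hi)]; (a,b),r=cv2.minEnclosingCircle(Q[:,:2].astype(np.float32))
    print(v0,lo,len(Q),"med",np.median(Q,0).round(1),"circ",round(a,1),round(b,1),"dia",round(2*r,1))
save("w4z",cv2.resize(p[110:310,200:300],None,fx=3,fy=3,interpolation=cv2.INTER_CUBIC))
E
```

```text
135 57 334 med [ 483.1 -280.2   61.7] circ 483.6 -280.3 dia 21.3
135 29.5 980 med [ 479.  -280.3   33.7] circ 484.0 -280.2 dia 47.7
195 57 162 med [ 556.4 -281.    61.5] circ 557.1 -280.8 dia 16.3
195 29.5 391 med [ 551.2 -281.2   33.5] circ 556.7 -281.0 dia 33.8
250 57 428 med [ 632.2 -280.9   61.6] circ 633.5 -281.0 dia 28.8
250 29.5 800 med [ 623.  -280.7   33.6] circ 633.3 -281.1 dia 56.2
```

View pics/w4z.png

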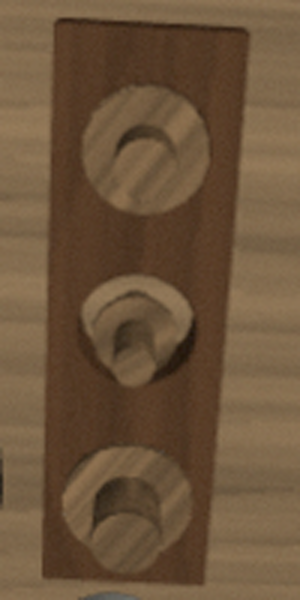

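The stopper at (483.8,-280.2) has a 21.3 mm grip and a 47.7 mm collar, which matches the right one. I'll descend on it.

```bash
python3 -c "
from h import *
to(483.8,-280.2,38)"
python3 -m creep '[{"grip":50,"linear":[0,-1,10],"rot":[0,0,0]},{"grip":50,"linear":[0,-1,20],"rot":[0,0,0]},{"grip":50,"linear":[0,0,28],"rot":[0,0,0]},{"grip":50,"linear":[0,0,28],"rot":[0,0,0]},{"grip":50,"linear":[0,0,28],"rot":[0,0,0]},{"grip":50,"linear":[0,0,25],"rot":[0,0,0]},{"grip":50,"linear":[0,0,15],"rot":[0,0,0]},{"grip":50,"linear":[0,0,8],"rot":[0,0,0]},{"grip":50,"linear":[0,0,2],"rot":[0,0,0]},{"grip":50,"linear":[0,0,0],"rot":[0,0,0]}]' >/dev/null
python3 -c "
from h import *
to(483.8,-280.2,38)"
```

```text
t 14.22 tcp [ 484.6 -276.6  245. ] toolx ang -177.01 jaw ang 92.99 tilt [-0.0016  0.0016] F [-0.39  1.37  0.41] T [-0.016  0.015 -0.025] g 0.586 q6 -2.35
shift [  0.6  -3.9 207. ]
t 15.05 tcp [ 485.5 -278.1   82.1] toolx ang -176.9 jaw ang 93.1 tilt [-0.0001  0.0001] F [-0.3  -0.58  0.1 ] T [-0.009  0.    -0.023] g 0.584 q6 -2.35
shift [ 1.9 -2.  44.1]
```

```bash
python3 -m creep '[{"grip":50,"linear":[1,-1,5],"rot":[0,0,0]},{"grip":50,"linear":[0.9,-1,10],"rot":[0,0,0]},{"grip":50,"linear":[0,0,10],"rot":[0,0,0]},{"grip":50,"linear":[0,0,10],"rot":[0,0,0]},{"grip":50,"linear":[0,0,6],"rot":[0,0,0]},{"grip":50,"linear":[0,0,2],"rot":[0,0,0]},{"grip":50,"linear":[0,0,0],"rot":[0,0,0]},{"grip":50,"linear":[0,0,0],"rot":[0,0,0]}]' >/dev/null
python3 -c "
from h import *
to(483.8,-280.2,38)"
```

```text
t 15.72 tcp [ 483.7 -280.9   39.2] toolx ang -176.95 jaw ang 93.05 tilt [ 0.0002 -0.0002] F [ 0.1   0.29 -0.65] T [-0.009  0.055 -0.051] g 0.585 q6 -2.36
shift [-0.1  0.7  1.2]
```

```bash
python3 -m creep '[{"grip":30,"linear":[0,0.5,0],"rot":[0,0,0]},{"grip":15,"linear":[0,0,0],"rot":[0,0,0]},{"grip":15,"linear":[0,0,0],"rot":[0,0,0]},{"grip":15,"linear":[0,0,0],"rot":[0,0,0]},{"grip":15,"linear":[0,0,0],"rot":[0,0,0]},{"grip":15,"linear":[0,0,0],"rot":[0,0,0]},{"grip":15,"linear":[0,0,0],"rot":[0,0,0]}]' 35
python3 -m creep '[{"grip":15,"linear":[0,0,-2],"rot":[0,0,0]},{"grip":15,"linear":[0,0,-6],"rot":[0,0,0]},{"grip":15,"linear":[0,0,-15],"rot":[0,0,0]},{"grip":15,"linear":[0,0,-25],"rot":[0,0,0]},{"grip":15,"linear":[0,0,-35],"rot":[0,0,0]},{"grip":15,"linear":[0,0,-35],"rot":[0,0,0]},{"grip":15,"linear":[0,0,-35],"rot":[0,0,0]},{"grip":15,"linear":[0,0,-28],"rot":[0,0,0]},{"grip":15,"linear":[0,0,-5],"rot":[0,0,0]},{"grip":15,"linear":[0,0,0],"rot":[0,0,0]}]'
python3 -c "
from h import *
to(525.3,23.7,225)
p,d=imaging.capture('wrist'); save('w5',p)
"
```

```text
time_s: 16.3
eef_pos: [483.8, -280.4, 39.5]
ee_rot: [0.0, -0.027, 1.0, -0.0]
force: [-0.4, 1.8, 5.1]
grip_width: 0.233
time_s: 17.13
eef_pos: [484.0, -280.6, 226.9]
ee_rot: [0.001, -0.027, 1.0, -0.001]
force: [0.0, -0.4, -0.3]
grip_width: 0.229
t 17.13 tcp [ 484.  -280.6  226.9] toolx ang -176.95 jaw ang 93.05 tilt [ 0.0026 -0.0024] F [ 0.01 -0.37 -0.26] T [-0.038  0.047 -0.009] g 0.229 q6 -2.36
shift [-57.5 301.7   1.3]
```

View pics/w5.png

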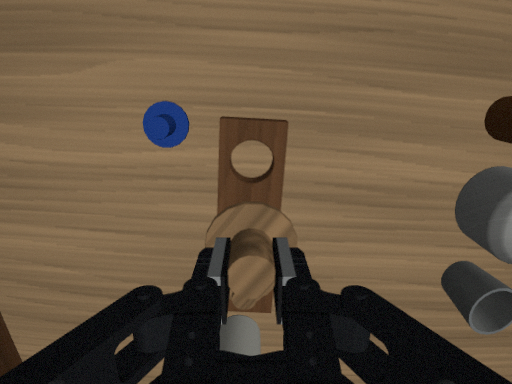

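The stopper is held and its hole in the rack, at (251,160), is empty. I'll carry it over the neck.

```bash
python3 -m creep '[{"grip":15,"linear":[-2,12,0],"rot":[0,0,0]},{"grip":15,"linear":[-4,24,0],"rot":[0,0,0]},{"grip":15,"linear":[-6,30,0],"rot":[0,0,0]},{"grip":15,"linear":[-6,30,0],"rot":[0,0,0]},{"grip":15,"linear":[-6,30,0],"rot":[0,0,0]},{"grip":15,"linear":[-6,30,0],"rot":[0,0,0]},{"grip":15,"linear":[-6,30,0],"rot":[0,0,0]},{"grip":15,"linear":[-6,30,0],"rot":[0,0,0]},{"grip":15,"linear":[-6,30,0],"rot":[0,0,0]},{"grip":15,"linear":[-5,30,0],"rot":[0,0,0]},{"grip":15,"linear":[-3,18,0],"rot":[0,0,0]},{"grip":15,"linear":[-1.5,8,0],"rot":[0,0,0]}]' >/dev/null
python3 -m creep '[{"grip":15,"linear":[0,0,5],"rot":[0,0,0]},{"grip":15,"linear":[0,0,10],"rot":[0,0,0]},{"grip":15,"linear":[0,0,10],"rot":[0,0,0]},{"grip":15,"linear":[0,0,5],"rot":[0,0,0]},{"grip":15,"linear":[0,0,0],"rot":[0,0,0]}]' >/dev/null
python3 - <<'E'
from h import *
to(525.6,23.6,165)
c=par('wrist'); p,d=imaging.capture('wrist'); save('w6',p)
s,ds=imaging.capture('scene'); uv=project(par('scene'),[525,23,140])[0].astype(int); print(uv)
u,v=uv; save('s6',cv2.resize(s[v-60:v+60,u-70:u+70],None,fx=5,fy=5,interpolation=cv2.INTER_CUBIC))
E
```

```text
t 18.6 tcp [524.2  23.5 193.1] toolx ang -177.03 jaw ang 92.97 tilt [-0.0033  0.0005] F [-0.07  0.05 -0.33] T [-0.039 -0.011  0.019] g 0.241 q6 -1.8
shift [-1.5 -0.  28.1]
[253 182]
```

View pics/w6.png

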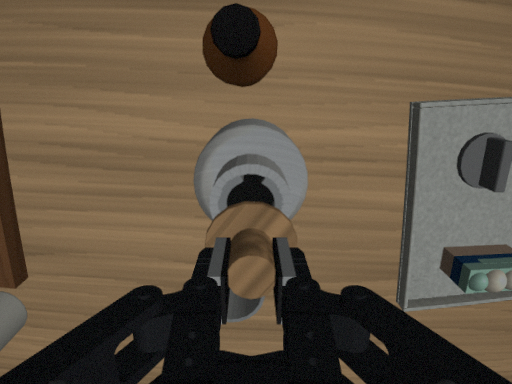

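View pics/s6.png

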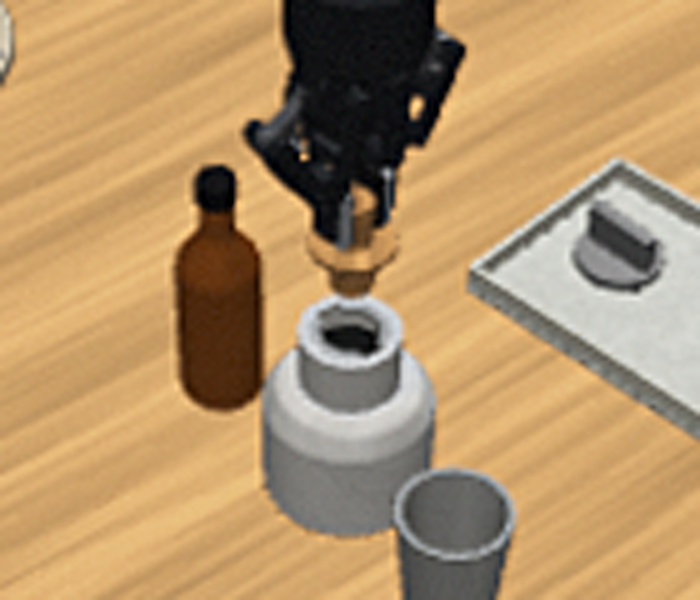

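The foot is over the mouth in both views, with the neck at (350,330) in the scene crop. I'll lower it in stages.

```bash
python3 -m creep '[{"grip":15,"linear":[-0.5,0,3],"rot":[0,0,0]},{"grip":15,"linear":[0,0,6],"rot":[0,0,0]},{"grip":15,"linear":[0,0,8],"rot":[0,0,0]},{"grip":15,"linear":[0,0,6],"rot":[0,0,0]},{"grip":15,"linear":[0,0,3],"rot":[0,0,0]},{"grip":15,"linear":[0,0,1],"rot":[0,0,0]},{"grip":15,"linear":[0,0,0],"rot":[0,0,0]},{"grip":15,"linear":[0,0,0],"rot":[0,0,0]}]' >/dev/null
python3 -c "
from h import *
to(525.6,23.6,143.5)"
```

```text
t 19.37 tcp [525.6  24.4 168.3] toolx ang -176.95 jaw ang 93.05 tilt [ 0.0003 -0.0001] F [ 0.02  0.6  -0.02] T [-0.003 -0.012  0.017] g 0.236 q6 -1.8
shift [ 0.  -0.8 24.8]
```

```bash
python3 -m creep '[{"grip":15,"linear":[0,-0.5,3],"rot":[0,0,0]},{"grip":15,"linear":[0,0,5],"rot":[0,0,0]},{"grip":15,"linear":[0,0,5],"rot":[0,0,0]},{"grip":15,"linear":[0,0,4],"rot":[0,0,0]},{"grip":15,"linear":[0,0,3],"rot":[0,0,0]},{"grip":15,"linear":[0,0,1.5],"rot":[0,0,0]},{"grip":15,"linear":[0,0,0.5],"rot":[0,0,0]},{"grip":15,"linear":[0,0,0],"rot":[0,0,0]},{"grip":15,"linear":[0,0,0],"rot":[0,0,0]}]' >/dev/null
python3 -c "
from h import *
to(525.6,23.6,143.5)"
```

```text
t 20.12 tcp [525.6  23.9 146.2] toolx ang -176.95 jaw ang 93.05 tilt [ 0.0003 -0.    ] F [-0.6   0.24 -0.07] T [-0.009 -0.013  0.011] g 0.237 q6 -1.8
shift [-0.  -0.3  2.7]
```

```bash
for i in 1 2; do python3 -m creep '[{"grip":15,"linear":[0,0,0.6],"rot":[0,0,0]},{"grip":15,"linear":[0,0,0.6],"rot":[0,0,0]},{"grip":15,"linear":[0,0,0],"rot":[0,0,0]},{"grip":15,"linear":[0,0,0],"rot":[0,0,0]}]' >/dev/null
python3 -c "
from h import *
to(525.6,23.6,143.5)"; done
```

```text
t 20.45 tcp [525.5  23.9 144.9] toolx ang -176.95 jaw ang 93.05 tilt [-0. -0.] F [ 0.49  0.42 -1.11] T [0.007 0.016 0.02 ] g 0.237 q6 -1.8
shift [-0.1 -0.3  1.4]
t 20.78 tcp [525.5  23.9 143.7] toolx ang -176.95 jaw ang 93.05 tilt [-0.0001  0.    ] F [ 0.23 -0.13 -0.94] T [ 0.033 -0.043 -0.022] g 0.238 q6 -1.8
shift [-0.1 -0.3  0.2]
```

```bash
python3 -m creep '[{"grip":15,"linear":[0,0,0.5],"rot":[0,0,0]},{"grip":15,"linear":[0,0,0],"rot":[0,0,0]},{"grip":15,"linear":[0,0,0],"rot":[0,0,0]}]' >/dev/null
python3 -c "
from h import *
to(525.6,23.6,143.5)"
```

```text
t 21.03 tcp [525.6  23.9 143.5] toolx ang -176.95 jaw ang 93.05 tilt [ 0.0005 -0.0001] F [-0.46  0.36  3.69] T [0.072 0.16  0.006] g 0.233 q6 -1.8
shift [ 0.  -0.3  0. ]
```

Contact comes at z=143.5, exactly where predicted, at 3.7 N (below the seal's 8 N). I'll let go.

```bash
python3 -m creep '[{"grip":30,"linear":[0,0,-0.3],"rot":[0,0,0]},{"grip":40,"linear":[0,0,0],"rot":[0,0,0]},{"grip":45,"linear":[0,0,0],"rot":[0,0,0]},{"grip":45,"linear":[0,0,0],"rot":[0,0,0]},{"grip":45,"linear":[0,0,0],"rot":[0,0,0]},{"grip":45,"linear":[0,0,-5],"rot":[0,0,0]},{"grip":45,"linear":[0,0,-15],"rot":[0,0,0]},{"grip":45,"linear":[0,0,-25],"rot":[0,0,0]},{"grip":45,"linear":[0,0,-25],"rot":[0,0,0]},{"grip":45,"linear":[0,0,-25],"rot":[0,0,0]},{"grip":45,"linear":[0,0,-5],"rot":[0,0,0]},{"grip":45,"linear":[0,0,0],"rot":[0,0,0]}]'
python3 - <<'E'
from h import *
to(525.6,23.6,170)
c=par('wrist'); p,d=imaging.capture('wrist'); save('w7',p)
C=cloud(c,d);P=C[100:260,180:330].reshape(-1,3)
for lo,hi in((155,175),(134,141)):
    Q=P[(P[:,2]>lo)&(P[:,2]<hi)&(abs(P[:,0]-525)<32)&(abs(P[:,1]-23)<32)]
    if len(Q): (a,b),r=cv2.minEnclosingCircle(Q[:,:2].astype(np.float32)); print(lo,len(Q),np.median(Q,0).round(1),"circ",round(a,1),round(b,1),"dia",round(2*r,1))
s,ds=imaging.capture('scene'); u,v=253,182; save('s7',cv2.resize(s[v-60:v+60,u-70:u+70],None,fx=5,fy=5,interpolation=cv2.INTER_CUBIC))
E
```

```text
time_s: 22.03
eef_pos: [526.1, 23.8, 245.3]
ee_rot: [0.002, -0.027, 1.0, -0.0]
force: [-0.1, 0.1, 0.0]
grip_width: 0.524
t 22.03 tcp [526.1  23.8 245.3] toolx ang -176.95 jaw ang 93.05 tilt [ 0.0036 -0.0006] F [-0.06  0.09  0.02] T [0.036 0.07  0.007] g 0.524 q6 -1.8
shift [ 0.7 -0.1 75.3]
155 769 [523.7  24.  165.5] circ 525.2 24.3 dia 22.2
134 1681 [519.1  23.4 137.6] circ 525.5 24.1 dia 47.8
```

View pics/w7.png

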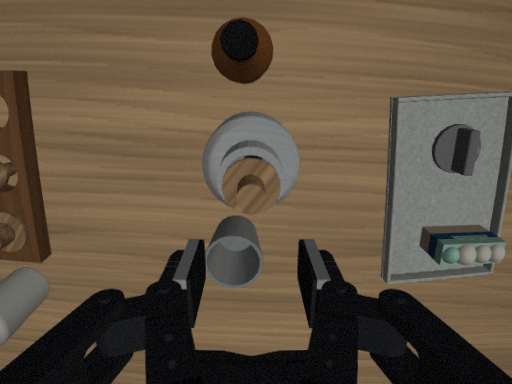

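View pics/s7.png

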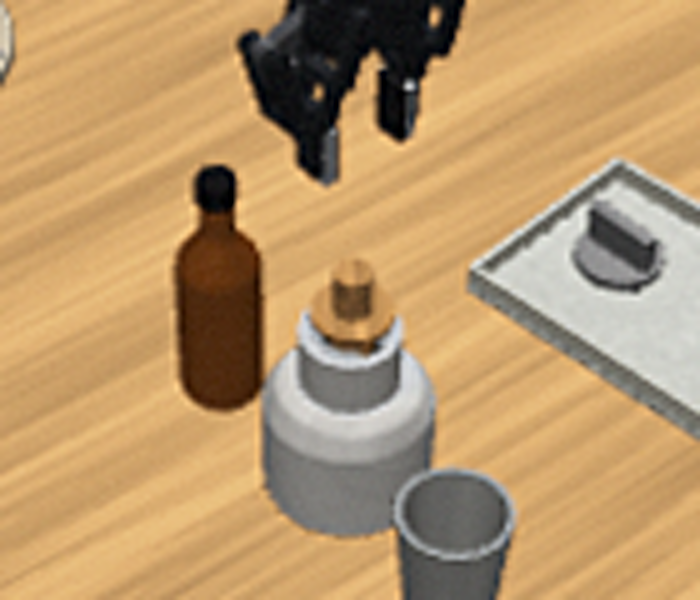

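The stopper is standing upright in the neck, collar top at 137.6 mm (12 mm proud), and the fingers are clear. I'll shut the fingers and press from above.

```bash
python3 -m creep '[{"grip":0,"linear":[0.5,0.2,5],"rot":[0,0,0]},{"grip":0,"linear":[0,0,10],"rot":[0,0,0]},{"grip":0,"linear":[0,0,15],"rot":[0,0,0]},{"grip":0,"linear":[0,0,15],"rot":[0,0,0]},{"grip":0,"linear":[0,0,10],"rot":[0,0,0]},{"grip":0,"linear":[0,0,5],"rot":[0,0,0]},{"grip":0,"linear":[0,0,0],"rot":[0,0,0]},{"grip":0,"linear":[0,0,0],"rot":[0,0,0]},{"grip":0,"linear":[0,0,0],"rot":[0,0,0]},{"grip":0,"linear":[0,0,0],"rot":[0,0,0]}]' >/dev/null
python3 -c "
from h import *
to(525.4,24.2,165)"
```

```text
t 22.97 tcp [525.3  24.  184.1] toolx ang -176.95 jaw ang 93.05 tilt [ 0.0012 -0.0002] F [ 0.67 -0.82  0.38] T [ 0.015  0.059 -0.014] g -0.001 q6 -1.8
shift [-0.1  0.2 19.1]
```

```bash
python3 -m creep '[{"grip":0,"linear":[0,0,4],"rot":[0,0,0]},{"grip":0,"linear":[0,0,6],"rot":[0,0,0]},{"grip":0,"linear":[0,0,5],"rot":[0,0,0]},{"grip":0,"linear":[0,0,2],"rot":[0,0,0]},{"grip":0,"linear":[0,0,1],"rot":[0,0,0]},{"grip":0,"linear":[0,0,1],"rot":[0,0,0]},{"grip":0,"linear":[0,0,1],"rot":[0,0,0]},{"grip":0,"linear":[0,0,0],"rot":[0,0,0]},{"grip":0,"linear":[0,0,0],"rot":[0,0,0]}]' >/dev/null
python3 -c "
from h import *
to(525.4,24.2,153)"
python3 -m creep '[{"grip":0,"linear":[0,0,1],"rot":[0,0,0]},{"grip":0,"linear":[0,0,1],"rot":[0,0,0]},{"grip":0,"linear":[0,0,1],"rot":[0,0,0]},{"grip":0,"linear":[0,0,1],"rot":[0,0,0]},{"grip":0,"linear":[0,0,0],"rot":[0,0,0]}]' >/dev/null
python3 -c "
from h import *
to(525.4,24.2,153)"
```

```text
t 23.72 tcp [525.3  24.  164.2] toolx ang -176.95 jaw ang 93.05 tilt [ 0.0013 -0.0002] F [-1.91  0.49  5.09] T [0.037 0.254 0.019] g 0.0 q6 -1.8
shift [-0.1  0.2 11.2]
t 24.13 tcp [525.3  24.  160.4] toolx ang -176.95 jaw ang 93.05 tilt [ 0.0015 -0.0003] F [-1.69 -0.85  5.21] T [ 0.037  0.224 -0.041] g 0.001 q6 -1.8
shift [-0.1  0.2  7.4]
```

```bash
python3 -m creep '[{"grip":0,"linear":[0,0,1],"rot":[0,0,0]},{"grip":0,"linear":[0,0,1],"rot":[0,0,0]},{"grip":0,"linear":[0,0,1],"rot":[0,0,0]},{"grip":0,"linear":[0,0,1],"rot":[0,0,0]},{"grip":0,"linear":[0,0,1],"rot":[0,0,0]},{"grip":0,"linear":[0,0,0],"rot":[0,0,0]}]' >/dev/null
python3 -c "
from h import *
to(525.4,24.2,153)"
python3 -m creep '[{"grip":0,"linear":[0,0,0.8],"rot":[0,0,0]},{"grip":0,"linear":[0,0,0.7],"rot":[0,0,0]},{"grip":0,"linear":[0,0,0],"rot":[0,0,0]}]' >/dev/null
python3 -c "
from h import *
to(525.4,24.2,153)"
```

```text
t 24.63 tcp [525.3  24.  155.4] toolx ang -176.95 jaw ang 93.05 tilt [ 0.0015 -0.0003] F [-0.72  0.26  5.69] T [ 0.001  0.273 -0.025] g 0.004 q6 -1.8
shift [-0.1  0.2  2.4]
t 24.88 tcp [525.3  24.  153.9] toolx ang -176.95 jaw ang 93.05 tilt [ 0.0015 -0.0003] F [-1.14  0.6   6.78] T [0.039 0.23  0.042] g 0.003 q6 -1.8
shift [-0.1  0.2  0.9]
```

```bash
for i in 1 2; do python3 -m creep '[{"grip":0,"linear":[0,0,0.7],"rot":[0,0,0]},{"grip":0,"linear":[0,0,0],"rot":[0,0,0]},{"grip":0,"linear":[0,0,0],"rot":[0,0,0]}]' >/dev/null
python3 -c "
from h import *
to(525.4,24.2,153)"; done
```

```text
t 25.13 tcp [525.4  24.  153.3] toolx ang -176.95 jaw ang 93.05 tilt [ 0.0016 -0.0004] F [-2.04 -0.04  8.  ] T [0.046 0.365 0.002] g 0.001 q6 -1.8
shift [-0.1  0.2  0.3]
t 25.38 tcp [525.3  24.  153.2] toolx ang -176.94 jaw ang 93.06 tilt [ 0.0018 -0.0005] F [-3.27  0.49 12.86] T [0.066 0.771 0.019] g 0.005 q6 -1.8
shift [-0.1  0.2  0.2]
```

```bash
python3 -m creep '[{"grip":0,"linear":[0,0,1],"rot":[0,0,0]},{"grip":0,"linear":[0,0,0],"rot":[0,0,0]},{"grip":0,"linear":[0,0,0],"rot":[0,0,0]}]'
python3 -m creep '[{"grip":0,"linear":[0,0,-3],"rot":[0,0,0]},{"grip":0,"linear":[0,0,-8],"rot":[0,0,0]},{"grip":0,"linear":[0,0,-15],"rot":[0,0,0]},{"grip":20,"linear":[0,0,-25],"rot":[0,0,0]},{"grip":40,"linear":[0,0,-25],"rot":[0,0,0]},{"grip":40,"linear":[0,0,-25],"rot":[0,0,0]},{"grip":40,"linear":[0,0,-10],"rot":[0,0,0]},{"grip":40,"linear":[0,0,0],"rot":[0,0,0]},{"grip":40,"linear":[0,0,0],"rot":[0,0,0]}]'
python3 - <<'E'
from h import *
c=par('wrist'); p,d=imaging.capture('wrist'); save('w8',p)
C=cloud(c,d);P=C[80:260,180:330].reshape(-1,3)
for lo,hi in((147,175),(121,131)):
    Q=P[(P[:,2]>lo)&(P[:,2]<hi)&(abs(P[:,0]-525)<32)&(abs(P[:,1]-23)<32)]
    if len(Q): (a,b),r=cv2.minEnclosingCircle(Q[:,:2].astype(np.float32)); print(lo,len(Q),np.median(Q,0).round(1),"circ",round(a,1),round(b,1),"dia",round(2*r,1))
Q=C.reshape(-1,3); Q=Q[(abs(Q[:,0]-501)<35)&(abs(Q[:,1]-263)<35)]; print("cap top z in tray",np.percentile(Q[:,2],[5,50,99]).round(1))
s,ds=imaging.capture('scene'); u,v=253,182; save('s8',cv2.resize(s[v-60:v+60,u-70:u+70],None,fx=5,fy=5,interpolation=cv2.INTER_CUBIC))
E
```

```text
time_s: 25.63
eef_pos: [525.2, 24.0, 153.1]
ee_rot: [0.001, -0.027, 1.0, -0.0]
force: [-8.5, -0.1, 20.7]
grip_width: 0.001
time_s: 26.38
eef_pos: [524.8, 24.1, 260.9]
ee_rot: [-0.0, -0.027, 1.0, 0.0]
force: [-0.4, -0.3, 0.3]
grip_width: 0.468
147 586 [524.5  24.  153.6] circ 525.4 23.8 dia 22.3
121 1786 [518.2  23.5 125.5] circ 524.6 24.0 dia 57.8
cap top z in tray [ 4.6 25.  52.5]
```

View pics/w8.png

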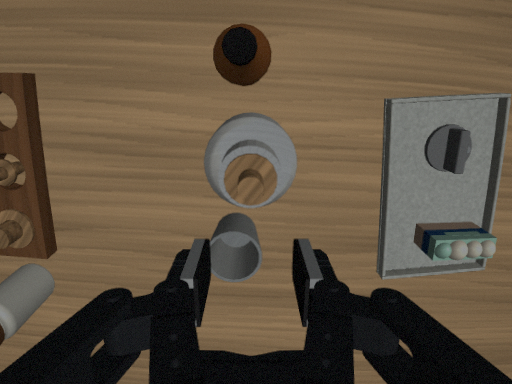

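View pics/s8.png

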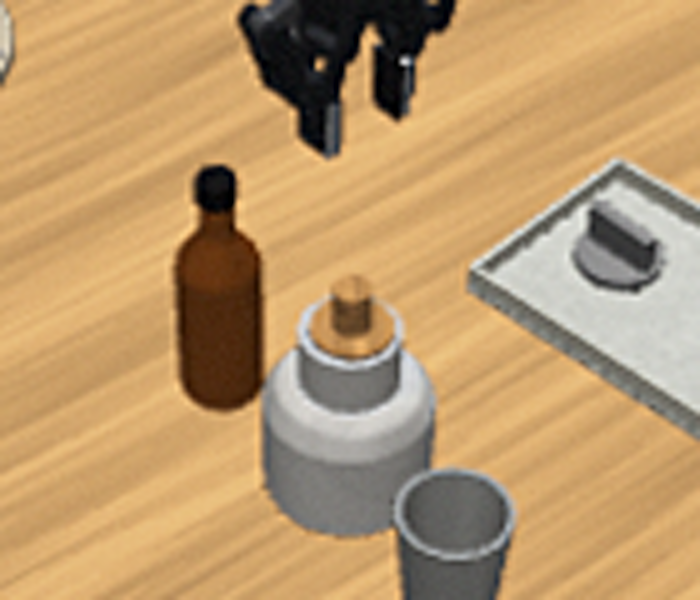

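The stopper's collar is flush on the rim: collar top at 125.5 mm and grip top at 153.6 mm. It's upright, the cap is lying in the tray, and the gripper is clear of everything. I'll hand it in.

```bash
python3 -c "
from rig import ctrl; print(ctrl.finish_job())"
```

```text
the job is handed in; nothing more can be done
None
```

The canister is closed and the job was handed in at about 26.5 s. The rig reports no verdict.

- **Vent cap:** I turned it anticlockwise until it met resistance, about 78° round. I backed off slightly, lifted it straight out and set it upright in the free half of the tray.
- **Stopper:** I took the middle-sized one from the rack; it measured 21.3 mm across the grip and 47.7 mm across the collar. I stood it in the neck and let go; it stood 12 mm proud, as expected. I then pressed it with shut fingers, ending at about 21 N.
- **Last checks:**
  - The collar top is at 125.5 mm, where 125 mm is fully home. The grip top is at 153.6 mm, where 153 mm is fully home.
  - The stopper's grip is at (525.4, 23.8) mm, within about 1 mm of the measured canister axis, and it looks upright.
  - The cap was lying in the tray with its disc top at 25 mm.
  - In the last pictures the bottle, cup, soap bar and other two stoppers looked undisturbed, as did the part of the jar in view; I checked these by eye only.
- **Not measured:** I had no reading of the seal joint itself, so its travel is inferred from the collar height. The force while pressing read 5–7 N until the collar met the rim, a little below the stated 8 N. No check failed.

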